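# Load a lens plate onto the screen press rails and clip it home

### The job

Load the screen press: slide the dark grey metal plate carrying the two lenses off the white loading table onto the two narrow guide rails, right home and square, with its upturned end flat against the upright steel stop. Then take the orange spring clip off the rim of the grey bin and clip the stop and the plate's upturned end together, upright and pushed well down over both edges near their middle. Do not touch the lenses, do not let the plate tip or drop, and leave everything else standing where it is.

Things in the scene. Friction and masses are not known exactly. Their poses are not given: they have to be found in the camera images.
- press: Blue hand screen press, fixed. Origin on the table, z up; x runs from the white loading table to the stop (roughly world -y), y to the left of that. Loading table: top 70 mm up, x -250 to -10 mm, |y| up to 165 mm. Keep off the two blue columns (325 mm high, x 260 to 300 mm, |y| 108 to 142 mm) and the swung-up screen between them (x over 250 mm).
- rail_entry (a point): On the press axis, where loading table ends and rails begin (press x -10, y 0, 70 mm up); axes as the press. Two narrow aluminium rails run on at table height to press x 165 mm: ledges |y| 43.5 to 52.5 mm, open between; then lips 8 mm higher, inner faces |y| 52.5 mm. Lead-ins 8 mm high on the table flare from |y| 53 mm here to 65 mm at 35 mm before.
- stop_edge (a point): On the press: middle of the top edge of the upright steel stop, on its near face (press x 150, y 0, 115 mm up); axes as the press. The stop is a sheet 3 mm thick, 60 mm wide along y, free above the rails and for 75 mm behind. The home plate's flange_top lies on this point.
- plate: Loose dark grey metal lens plate, 130 mm (its x) by 100 mm (its y), 12 mm thick, 0.3 to 0.6 kg; a push of 2 to 7 N slides it. Origin: centre of its underside, z up, x to its leading end, which starts roughly towards the stop. It starts flat on the loading table, off centre and turned, clear of the lead-ins. Home: press x 85, y 0, with 2.5 mm play each side.
- flange_top (a point): On the plate: middle of the top edge of its upturned end (flange), on the outer, leading face: plate x 65, y 0, 45 mm above the underside; axes as the plate. The flange is 3 mm thick (plate x 62 to 65 mm), 60 mm wide along y.
- lens_a: Domed violet lens 47 mm across in a 53 mm black rubber seat, fixed on the plate at plate x -34 mm, y 0; its top is 21 mm above the plate's underside. Not to be touched.
- lens_b: The same, at plate x 22 mm, y 0. Not to be touched.
- bin: Grey open plastic bin, fixed, 170 mm (x) by 130 mm (y), 70 mm high, walls 6 mm. Origin: centre of its underside, z up. The clip sits on the rim of its -y wall (wall mid-plane at bin y -62 mm). What is in it lies below 40 mm.
- clip: Orange spring clip, 50 g, upright on the rim of the bin's -y wall, jaws down. Origin: midway between the jaws, level with the top of the edge it sits on; z up, y the way it opens (across the wall), x along the wall; half a turn makes no difference. 24 mm wide along x. Jaw pads z -16 to -4 mm, 6 mm apart as it sits. Hinge bar at z 3 to 13 mm.
- clip_wings (a point): On the clip, midway between its two black-tipped wings, 28 mm above its origin: the height to squeeze it. Wings splay upwards to z 41 mm: outside 37 mm apart here, 45 mm at the top. 15 N or more squeezes them parallel, 24 mm apart, to a hard stop; the jaws then gape 13 mm at their upper, 20 mm at their lower end. Released, they close at about 7 N.
- clip_left (a joint): One wing of the clip: 0 as it sits on 6 mm, 0.30 squeezed fully open, -0.1 closed on nothing. Both wings move together.
- ink_pot: White ink jar with black lid, 46 mm across, 50 mm high, on a rear corner of the loading table. Origin at its underside. Leave alone.
- thinner: Amber bottle with red cap, 36 mm across, 95 mm high, on the other rear corner of the loading table (the two may be swapped). Origin at its underside. Leave alone.
- tape_roll: Cream tape roll lying flat, 92 mm across, 30 mm high. Origin at its underside. Leave alone.
- water_bottle: Clear bottle with red cap, 62 mm across, 200 mm high, standing between bin and press, on the far side. Origin at its underside. Leave alone.
- squeegee: Squeegee with wooden grip and green blade lying flat, about 55 by 120 mm, 30 mm high. Leave alone.
- spare_screen: Spare screen, wooden frame 170 by 140 mm with green mesh, lying flat, 18 mm high. Leave alone.

How it is judged:
By the outcome, as a careful person would: the job done as asked, in the order asked, and still so for the second after the job is handed in, with the robot touching nothing.
It also fails if it takes over 67 s, if anything falls off the work surface, if the arm or the gripper's body presses on something with over 40 N, if the wrist force passes 120 N, or if a joint passes its speed limit or range.

### The arm

A 7-joint arm with a two-finger parallel gripper is mounted at the origin on the work surface. World frame = base frame: x ahead of the robot, y to its left, z up, the work surface at z = 0. Lengths are in m, angles in rad, forces in N, time in s.
With the tool pointing down it reaches from about 0.4 to 0.9 m from the base axis. Payload 5.5 kg.
Tool frame: the origin (TCP) lies between the finger pads; the fingertips stand 22 mm ahead of it and the grasp point (between the pads) lies 3 mm ahead of it; z points along the fingers, y is the line along which they close (so a half turn about z gives the same grasp; the last joint's range is limited). The gripper opens to 85 mm and grips with 20 to 120 N. Pads are 22 mm wide; open, the fingers measure 114 mm over their backs; the gripper's body (76 mm by 85 mm) begins 54 mm behind the grasp point. The pads swing forward as they close: fully open they stand 13 mm farther back than shut.
Start: joints at [1.39, 0.501, -0.427, 1.55, 0.221, 1.138, -0.21], TCP at [0.279, -0.587, 0.227] pointing down, gripper open.
Joint ranges: [-2.88, 2.88], [-0.31, 2.03], [-1.54, 1.56], [0.2, 2.42], [-1.41, 4.55], [0.19, 2.02], [-2.57, 2.57]. Speed limits (rad/s): [2.57, 2.57, 3.14, 3.14, 3.14, 3.14, 3.14].

### API

Orientations are given as a unit quaternion [w, x, y, z].
In Python, from plant import get_obs, vision, r gives the robot as it stands.
- The arm moves only by the tool jog_arm, never from a script. Its arguments are lists of equal length, an entry for each row: "hand": the opening, from 0 (shut) to 1 (fully open); "linear": the shift along the tool's x, y, z as a fraction of full scale, a list of three; "angular": the turn, a rotation vector about the tool's x, y, z as a fraction of full scale, a list of three. A call has 1 to 12 rows; each row shifts and turns the commanded pose from where the row before left it, along the tool's axes as they then stand; what a row does not reach is not made up. Full scale, the value 1, is 0.03 m for a shift and 4 degrees for a turn. A row lasts 1/12 s, in which the tool goes at most 41.7 mm and 7.16 degrees, less where a joint would pass 70% of its speed; a pose out of reach is approached as far as the arm can. A call with a number of a shift or a turn outside -1 to 1 is refused whole. A call with a gripper value outside its range is refused whole. The fingers move at their own pace and stop on an object; the grip force is fixed at half the most. Time passes only in rows, so rows that do not move let the fingers close. It gives the time, the measured TCP pose, the force, the opening and the grip force at its end, in the units of the state.
- get_obs(): the state, without advancing time (a new reading comes with each control period).
- vision.snapshot(name): name is "scene" or "side" or "wrist"; returns a dict with "color" (420x560x3 uint8, blue, green, red), "fx", "fy", "cx", "cy" (pixels), "R" (3x3) and "t" (3): a world point X has camera coordinates R X + t. Camera axes: x right, y down, z forward; pixel columns grow to the right and rows downward; lengths in m; the calibration is good to about 2 mm. A picture is of the moment at which its call begins. There is no depth.
- r.job_done(): hands the job in; it is judged then, once.
Trained networks look in a picture, given as the dict that the camera call returned (one of the last four; its "shot" number tells which), for a name from the list of things; names that differ only in an ending like _2 or _b are one class to them, and where a whole thing is asked for, a point or a joint stands for the part that bears it (a point fixed in the world has none). Each returns a list of dicts, best first, with "conf" (0 to 1); they miss things now and then, are a little off and sometimes report something else, mostly with a low value. They report only what shows in the picture. A call takes as long as a camera call.
- vision.recognise(picture, thing): "position" ([x, y, z] in m, in world coordinates, good to about 4 mm: the middle of the surface that is visible of it).
- vision.trace(picture, thing): "mask" (420x560 bool, what is visible of it).
- vision.pinpoint(picture, thing): "position" ([x, y, z] in m, in world coordinates, good to about 4 mm: a listed point, or the origin of a listed thing).
The state is a dict: "time_s": time; "joint_positions": joint angles; "qvel": joint speeds; "joint_torque": joint torques, N m; "eef_pos": TCP position; "tool_rot": TCP orientation; "contact_force": force on the tool from outside, world axes, zero at the start; "torque": the same for the moment, N m; "width": finger opening in m; "gripper_force": force on a finger pad.
Only numpy, scipy, OpenCV 4.12 (cv2) and the standard library are available. Lean on these libraries where they do the work, as an engineer would, in place of code of your own. Each camera call takes 0.05 s, during which the arm holds its last target. There are 200 camera calls.

## Working session

There is one attempt and no reset: what is moved stays moved. The work goes in short steps, Python scripts to look and compute and a tool call to move; the robot and the scene stay as the last step left them, time stands still between calls to the robot, and variables do not carry over. Pictures are saved under pics/ and viewed, at most 10 in all, crops included, and the job is handed in when it is done.

Besides the shell and the picture viewer there is one more tool, called after "Request:" by a JSON object that holds its "op" and its "data". jog_arm: Moves the arm, as the interface text tells. Shift numbers are shares of 0.03 m and turn numbers shares of 4 degrees, none past 1 either way. Its arguments: {"type":"object","properties":{"hand":{"type":"array","items":{"type":"number"}},"linear":{"type":"array","items":{"type":"array","items":{"type":"number"}}},"angular":{"type":"array","items":{"type":"array","items":{"type":"number"}}}},"required":["hand","linear","angular"]}

```bash
ls; mkdir -p pics; cat > h.py <<'E'
import numpy as np, cv2
from plant import get_obs, vision, r
np.set_printoptions(precision=4, suppress=True)
def proj(p,X):
    c=p["R"]@np.asarray(X,float)+p["t"]; return np.array([p["fx"]*c[0]/c[2]+p["cx"],p["fy"]*c[1]/c[2]+p["cy"]])
def ray(p,u,v,z):
    "world point on pixel ray at height z"
    R=np.asarray(p["R"]);d=R.T@np.array([(u-p["cx"])/p["fx"],(v-p["cy"])/p["fy"],1]);o=-R.T@np.asarray(p["t"])
    return o+d*(z-o[2])/d[2]
E
python3 - <<'E'
from h import *
o=get_obs(); print({k:np.round(v,3) for k,v in o.items()})
ims=[]
for n in ["scene","side","wrist"]:
    p=vision.snapshot(n); cv2.imwrite(f"pics/{n}0.png",p["color"])
    print(n,p["fx"],"cam at",-np.asarray(p["R"]).T@np.asarray(p["t"]))
    for t in ["press","rail_entry","stop_edge","plate","flange_top","lens_a","bin","clip","clip_wings","water_bottle"]:
        try: print(n,t,[(np.round(q["position"],3).tolist(),round(q["conf"],2)) for q in vision.pinpoint(p,t)][:2])
        except Exception as e: print(n,t,e)
print(get_obs()["time_s"])
E
```

```text
pics
{'time_s': np.float64(0.0), 'joint_positions': array([ 1.39 ,  0.502, -0.427,  1.551,  0.221,  1.138, -0.21 ]), 'qvel': array([-0.002,  0.   ,  0.   , -0.   ,  0.001, -0.   , -0.   ]), 'joint_torque': array([  0.001, -56.952,  -5.816, -28.093,   0.01 ,   0.012,   0.   ]), 'eef_pos': array([ 0.279, -0.586,  0.226]), 'tool_rot': array([-0.001,  0.975,  0.22 , -0.   ]), 'contact_force': array([ 0.592,  0.565, -0.162]), 'torque': array([-0.023,  0.03 ,  0.057]), 'gripper_force': np.float64(0.0), 'width': np.float64(0.085)}
scene 406.45304710170007 cam at [ 0.8342 -0.5887  0.9432]
scene press [([0.543, 0.003, -0.0], 0.61)]
scene rail_entry [([0.549, 0.013, 0.07], 0.72), ([0.516, 0.123, 0.082], 0.66)]
scene stop_edge [([0.555, -0.146, 0.118], 0.72)]
scene plate [([0.51, 0.144, 0.068], 0.87)]
scene flange_top [([0.522, 0.076, 0.117], 0.9), ([0.439, 0.411, 0.074], 0.58)]
scene lens_a [([0.516, 0.125, 0.084], 0.73), ([0.514, 0.174, 0.091], 0.57)]
scene bin [([0.469, 0.465, -0.001], 0.61)]
scene clip [([0.436, 0.41, 0.072], 0.48)]
scene clip_wings [([0.514, 0.126, 0.085], 0.42)]
scene wat
[... 212 characters left out ...]
_entry [([0.546, 0.013, 0.071], 0.63)]
side stop_edge []
side plate [([0.514, 0.144, 0.07], 0.85)]
side flange_top [([0.521, 0.079, 0.119], 0.57)]
side lens_a [([0.509, 0.176, 0.086], 0.57), ([0.518, 0.124, 0.085], 0.49)]
side bin [([0.546, 0.012, 0.07], 0.62), ([0.472, 0.475, 0.003], 0.56)]
side clip [([0.445, 0.413, 0.071], 0.61)]
side clip_wings [([0.443, 0.409, 0.095], 0.8), ([0.525, 0.077, 0.118], 0.39)]
side water_bottle [([0.697, 0.381, -0.002], 0.89)]
wrist 311.64434111942677 cam at [ 0.3405 -0.5584  0.3725]
wrist press []
wrist rail_entry []
wrist stop_edge []
wrist plate []
wrist flange_top []
wrist lens_a []
wrist bin []
wrist clip []
wrist clip_wings []
wrist water_bottle []
1.65
```

View pics/scene0.png

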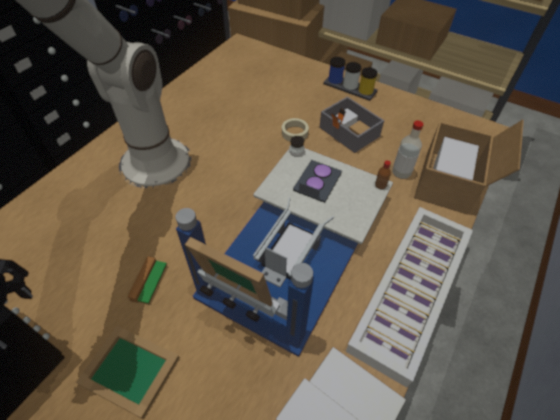

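View pics/side0.png

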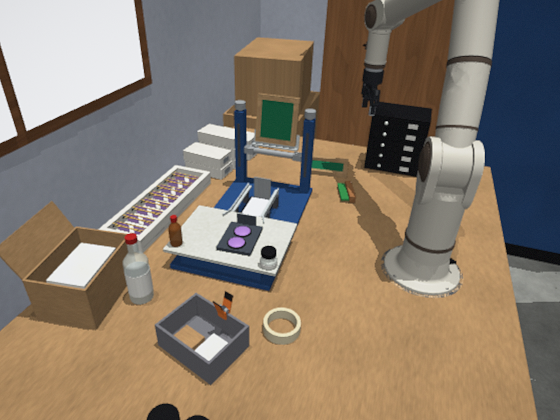

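Request:
{"op": "jog_arm", "data": {"hand": [1,1,1,1,1,1,1,1,1,1,1,1], "linear": [[0,0,-1],[0,0,-1],[0,0,-1],[0,0,-1],[0,0,-1],[0,0,-1],[0,0,-1],[0.64,-0.9,0],[0.64,-0.9,0],[0.64,-0.9,0],[0.64,-0.9,0],[0.64,-0.9,0]], "angular": [[0,0,0.62],[0,0,0.62],[0,0,0.62],[0,0,0.62],[0,0,0.62],[0,0,0.62],[0,0,0.62],[0,0,0],[0,0,0],[0,0,0],[0,0,0],[0,0,0]]}}

```text
time_s: 2.65
eef_pos: [0.3558, -0.4383, 0.4368]
tool_rot: [0.0, 0.998, 0.07, 0.0]
contact_force: [0.8, -0.3, 0.3]
width: 0.0851
gripper_force: 0.0
```

Request:
{"op": "jog_arm", "data": {"hand": [1,1,1,1,1,1,1,1,1,1,1,1], "linear": [[0.64,-0.9,0],[0.64,-0.9,0],[0.64,-0.9,0],[0.2,-0.9,0],[0.2,-0.9,0],[0.2,-0.9,0],[0.2,-0.9,0],[0.2,-0.9,0],[0.2,-0.9,0],[0.2,-0.9,0],[0.2,-0.9,0],[0.2,-0.9,0]], "angular": [[0,0,0],[0,0,0],[0,0,0],[0,0,0],[0,0,0],[0,0,0],[0,0,0],[0,0,0],[0,0,0],[0,0,0],[0,0,0],[0,0,0]]}}

```text
time_s: 3.65
eef_pos: [0.4201, -0.1019, 0.4368]
tool_rot: [0.0, 0.998, 0.07, 0.0]
contact_force: [0.2, 0.2, 0.7]
width: 0.0857
gripper_force: 0.0
```

Request:
{"op": "jog_arm", "data": {"hand": [1,1,1,1,1,1], "linear": [[0.4,-0.95,0.6],[0.4,-0.95,0.6],[0.4,-0.95,0.6],[0.4,-0.95,0.6],[0.4,-0.95,0.6],[0,0,0]], "angular": [[0,0,0],[0,0,0],[0,0,0],[0,0,0],[0,0,0],[0,0,0]]}}

```text
time_s: 4.15
eef_pos: [0.4582, 0.0526, 0.3443]
tool_rot: [-0.002, 0.997, 0.075, -0.001]
contact_force: [-0.8, -0.1, 0.5]
width: 0.0856
gripper_force: 0.0
```

```bash
cat >> h.py <<'E'
def look(n,things,f="pinpoint"):
    p=vision.snapshot(n)
    for t in things:
        print(n,t,[(np.round(q["position"],4).tolist(),round(q["conf"],2),proj(p,q["position"]).round(0).tolist()) for q in getattr(vision,f)(p,t)][:3])
    return p
E
python3 - <<'E'
from h import *
o=get_obs(); print(o["eef_pos"],o["tool_rot"],o["time_s"])
p=look("wrist",["plate","flange_top","rail_entry","stop_edge","clip","clip_wings","bin"]); print(p["R"],p["t"],p["cx"],p["cy"],p["fx"])
cv2.imwrite("pics/w1.png",p["color"]); import pickle; pickle.dump(p,open("w1.pkl","wb"))
E
```

```text
[0.4582 0.0526 0.3443] [-0.0017  0.9972  0.0747 -0.0013] 4.15
wrist plate [([0.509, 0.1487, 0.0702], 0.72, [212.0, 117.0])]
wrist flange_top [([0.522, 0.077, 0.1201], 0.86, [266.0, 115.0])]
wrist rail_entry [([0.5482, 0.0152, 0.0685], 0.75, [318.0, 102.0])]
wrist stop_edge [([0.5513, -0.147, 0.1168], 0.69, [462.0, 119.0])]
wrist clip [([0.4397, 0.4076, 0.0713], 0.58, [13.0, 141.0]), ([0.4005, 0.2143, 0.0654], 0.4, [159.0, 189.0])]
wrist clip_wings []
wrist bin [([0.4664, 0.4705, -0.0033], 0.59, [9.0, 113.0])]
[[ 0.1483 -0.9889 -0.0044]
 [-0.9511 -0.1439  0.2735]
 [-0.2711 -0.0363 -0.9619]] [-0.0151  0.375   0.6161] 278.85261368771904 202.7144944369319 311.64434111942677
```

View pics/w1.png

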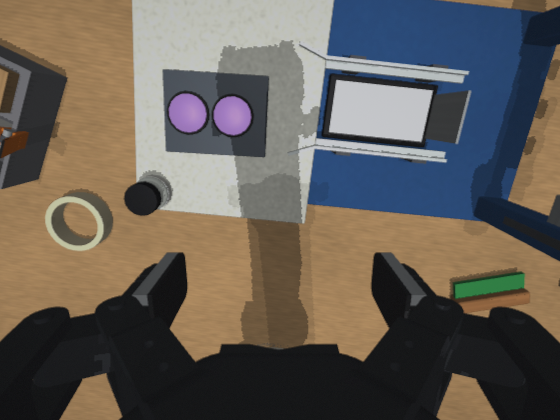

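```bash
python3 - <<'E'
from h import *
import pickle; p=pickle.load(open("w1.pkl","rb")); im=p["color"]
hsv=cv2.cvtColor(im,cv2.COLOR_BGR2HSV)
m=cv2.inRange(hsv,(130,60,60),(160,255,255)); n,l,s,c=cv2.connectedComponentsWithStats(m)
L=[]
for i in range(1,n):
    if s[i,4]>300: q=ray(p,*c[i],0.086); L.append(q); print(s[i],c[i],q)
L.sort(key=lambda q:-q[1]); d=L[1]-L[0]; print("dist",np.hypot(*d[:2]),"yaw",np.degrees(np.arctan2(d[1],d[0])),"plate origin",L[0]+d*34/56)
a=cv2.resize(im[35:170,275:480],None,fx=3.9,fy=3.9,interpolation=cv2.INTER_CUBIC); cv2.imwrite("pics/c1.png",a)
E
```

```text
[ 168   93   39   40 1214] [187.2397 112.575 ] [0.5105 0.1764 0.086 ]
[ 213   96   39   40 1208] [231.9578 115.346 ] [0.5155 0.1208 0.086 ]
dist 0.0557623903388381 yaw -84.89134437915702 plate origin [0.5135 0.1427 0.086 ]
```

View pics/c1.png

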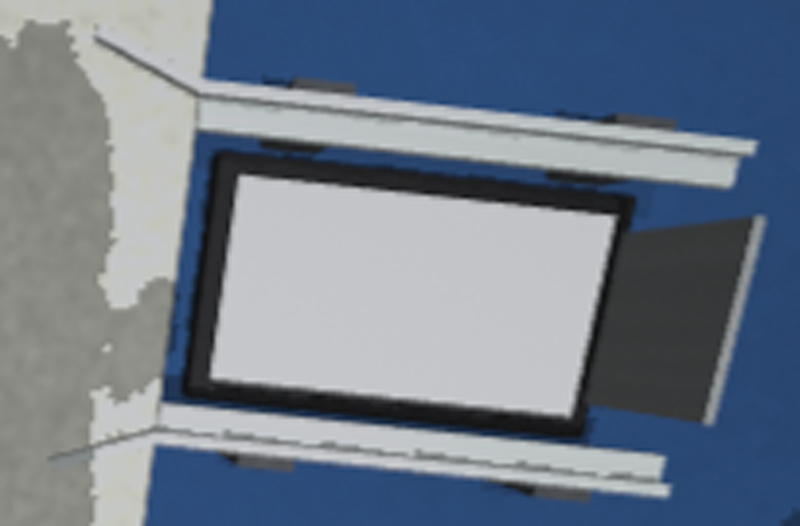

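```bash
python3 - <<'E'
from h import *
import pickle; p=pickle.load(open("w1.pkl","rb"))
g=lambda u,v,z: ray(p,275+(u-1.5)/3.9,35+(v-1.5)/3.9,z)[:2]
A=[g(198,129,.07),g(735,188,.07),g(160,405,.07),g(665,457,.07),g(752,216,.115),g(706,424,.115)]
B=np.array([[-10,43.5],[165,43.5],[-10,-43.5],[165,-43.5],[150,30],[150,-30]])/1000
A=np.array(A); print(A)
am,bm=A.mean(0),B.mean(0); H=((B-bm).T@(A-am)); th=np.arctan2(H[0,1]-H[1,0],H[0,0]+H[1,1])
R=np.array([[np.cos(th),-np.sin(th)],[np.sin(th),np.cos(th)]]); t=am-R@bm
print("yaw",np.degrees(th),"origin",t,"res",(A-(B@R.T+t))*1000)
for q in [[-.01,0],[.15,0]]: print(R@q+t)
pl=np.array([.5135,.1427]); print("plate in press",R.T@(pl-t))
E
```

```text
[[ 0.5893  0.0141]
 [ 0.5975 -0.1607]
 [ 0.5022  0.0105]
 [ 0.5107 -0.1636]
 [ 0.5832 -0.1441]
 [ 0.5238 -0.1489]]
yaw -87.25958028001843 origin [0.5463 0.0027] res [[ 0.0445 -0.7232]
 [-0.0523 -0.7331]
 [-0.1376 -0.172 ]
 [-0.0232  0.5044]
 [-0.1462  1.5122]
 [ 0.3147 -0.3883]]
[0.5458 0.0127]
[ 0.5534 -0.1471]
plate in press [-0.1414 -0.026 ]
```

Request:
{"op": "jog_arm", "data": {"hand": [1,1,1,1,1,1,1,0.6], "linear": [[0,0,0],[0.355,-0.116,1],[0.355,-0.116,1],[0.355,-0.116,1],[0.355,-0.116,1],[0.355,-0.116,1],[0.355,-0.116,1],[0,0,0]], "angular": [[0,0,0.87],[0,0,0],[0,0,0],[0,0,0],[0,0,0],[0,0,0],[0,0,0],[0,0,0]]}}

```text
time_s: 5.22
eef_pos: [0.5197, 0.071, 0.1612]
tool_rot: [-0.001, 0.999, 0.039, -0.004]
contact_force: [-0.6, -0.7, -0.2]
width: 0.076
gripper_force: 0.0
```

```bash
cat >> h.py <<'E'
def yawy(o): q=o["tool_rot"]; return np.degrees(2*np.arctan2(q[2],q[1]))-90
E
python3 - <<'E'
from h import *
o=get_obs(); print(o["eef_pos"],o["tool_rot"],yawy(o),o["time_s"],o["qvel"])
p=look("wrist",["flange_top","plate"]); cv2.imwrite("pics/w2.png",p["color"]);
E
```

```text
[0.5197 0.071  0.1612] [-0.0006  0.9992  0.0394 -0.004 ] -85.48744583482387 5.2167 [ 0.0373 -0.0926 -0.0444 -0.0243 -0.0817  0.0949  0.0739]
wrist flange_top [([0.5191, 0.0757, 0.1186], 0.55, [270.0, 225.0])]
wrist plate [([0.5107, 0.147, 0.073], 0.82, [181.0, 208.0])]
```

View pics/w2.png

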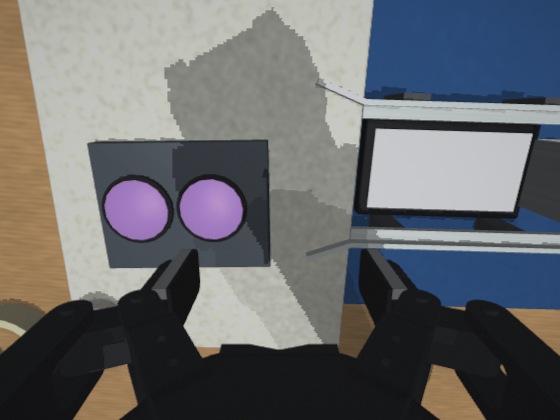

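```bash
python3 - <<'E'
from h import *
o=get_obs(); print(o["eef_pos"],yawy(o),np.abs(o["qvel"]).max())
p=vision.snapshot("wrist"); im=p["color"]
hsv=cv2.cvtColor(im,cv2.COLOR_BGR2HSV)
m=cv2.inRange(hsv,(130,60,60),(160,255,255)); n,l,s,c=cv2.connectedComponentsWithStats(m)
L=sorted([ray(p,*c[i],0.087) for i in range(1,n) if s[i,4]>300],key=lambda q:-q[1]); d=L[1]-L[0]
print(L,"dist",np.hypot(*d[:2]),"yaw",np.degrees(np.arctan2(d[1],d[0])),"flange mid",L[0]+d*(97.5/56), L[1]+d*41.5/56)
print("leading edge lower",ray(p,269,230,.082),ray(p,269,150,.082), "if top",ray(p,269,200,.115))
E
```

```text
[0.5219 0.0718 0.1675] -85.43732975737544 0.03681563429929443
[array([0.5113, 0.1758, 0.087 ]), array([0.5162, 0.1205, 0.087 ])] dist 0.05550268925525556 yaw -84.86174626593912 flange mid [0.5199 0.0795 0.087 ] [0.5199 0.0795 0.087 ]
leading edge lower [0.5017 0.0774 0.082 ] [0.5644 0.0818 0.082 ] if top [0.5353 0.0787 0.115 ]
```

Request:
{"op": "jog_arm", "data": {"hand": [0.6,0.6,0.6,0.6,0,0,0,0,0,0], "linear": [[-0.05,-0.26,0],[0,0,0.8],[0,0,0.8],[0,0,0],[0,0,0],[0,0,0],[0,0,0],[0,0,0],[0,0,0],[0,0,0]], "angular": [[0,0,-0.12],[0,0,0],[0,0,0],[0,0,0],[0,0,0],[0,0,0],[0,0,0],[0,0,0],[0,0,0],[0,0,0]]}}

```text
time_s: 6.25
eef_pos: [0.52, 0.0796, 0.1193]
tool_rot: [0.0, 0.999, 0.044, 0.001]
contact_force: [0.7, -0.4, 0.5]
width: 0.0003
gripper_force: 0.0
```

```bash
python3 - <<'E'
from h import *
o=get_obs(); print(o["eef_pos"],yawy(o),np.abs(o["qvel"]).max(),o["contact_force"],o["torque"])
E
```

```text
[0.52   0.0796 0.1193] -84.94507025187609 0.005849396158226346 [ 0.7053 -0.406   0.5425] [-0.0471  0.0056 -0.0087]
```

```bash
python3 - <<'E'
from h import *
w=look("wrist",["plate","flange_top"]); s=look("side",["plate","flange_top"])
print(proj(w,[.52,.0795,.115]),proj(s,[.52,.0795,.115]))
a=cv2.resize(w["color"][100:310,60:440],(560,310)); b=cv2.resize(s["color"][180:290,170:330],(560,385),interpolation=cv2.INTER_CUBIC)
cv2.imwrite("pics/c3.png",np.vstack([a,b])[:600]) 
E
```

```text
wrist plate [([0.5114, 0.1474, 0.0733], 0.86, [173.0, 227.0])]
wrist flange_top [([0.5173, 0.0769, 0.1161], 0.85, [282.0, 256.0])]
side plate [([0.513, 0.143, 0.0711], 0.75, [240.0, 240.0])]
side flange_top [([0.3114, 0.3604, 0.0007], 0.61, [282.0, 331.0]), ([0.5263, 0.0758, 0.1195], 0.57, [245.0, 213.0])]
[277.7185 249.8899] [246.3256 215.1712]
```

```bash
python3 -c "
import cv2;a=cv2.imread('pics/c3.png');print(a.shape)"
```

```text
(600, 560, 3)
```

View pics/c3.png

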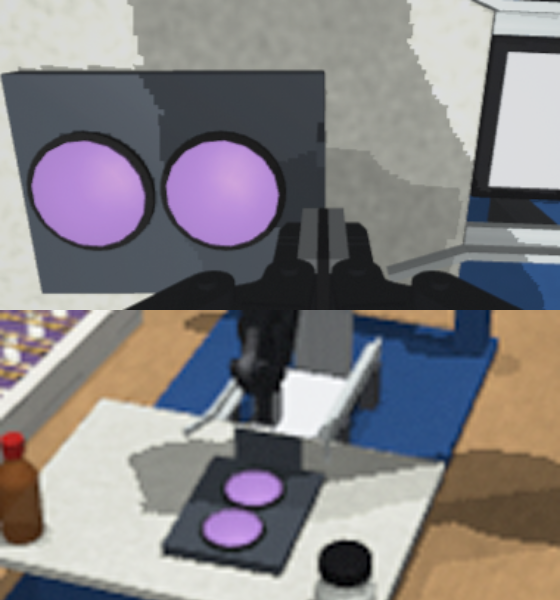

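```bash
python3 - <<'E'
from h import *
o=get_obs();T=o["eef_pos"]; out=[]
for n in ["wrist","side","scene"]:
    p=vision.snapshot(n); 
    print(n,"tip",proj(p,T-[0,0,.022]),"tcp",proj(p,T),[proj(p,X).round(1).tolist() for X in [[.549,.0805,.115],[.489,.0785,.115],[.549,.0805,.082],[.489,.0785,.082]]])
    c=proj(p,T-[0,0,.01]).astype(int); h=(34,46) if n!="wrist" else (68,92)
    out.append(cv2.resize(p["color"][max(0,c[1]-h[0]):c[1]+h[0],max(0,c[0]-h[1]):c[0]+h[1]],(400,296),interpolation=cv2.INTER_CUBIC)); print(c-[h[1],h[0]])
out.append(out[0]*0); cv2.imwrite("pics/c4.png",np.vstack([np.hstack(out[:2]),np.hstack(out[2:])]))
E
```

```text
wrist tip [277.6518 237.1168] tcp [277.4485 253.4104] [[280.9, 195.7], [274.8, 301.7], [280.6, 181.9], [275.5, 272.4]]
[185 177]
side tip [246.5191 220.3194] tcp [246.4513 214.2344] [[237.2, 213.4], [256.2, 217.1], [237.4, 222.4], [256.1, 226.2]]
[200 183]
scene tip [307.7864 189.7141] tcp [308.2908 184.3991] [[317.9, 189.4], [298.3, 181.1], [316.9, 197.3], [297.8, 189.0]]
[262 152]
```

View pics/c4.png

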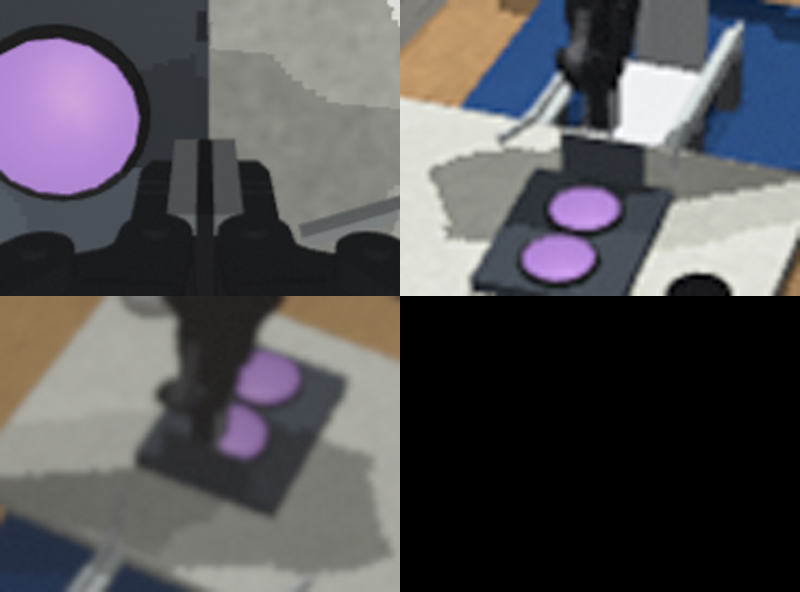

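Request:
{"op": "jog_arm", "data": {"hand": [0,0,0], "linear": [[0,0.15,0],[0,0.15,0],[0,0,0]], "angular": [[0,0,0],[0,0,0],[0,0,0]]}}

```text
time_s: 6.95
eef_pos: [0.5205, 0.0691, 0.1184]
tool_rot: [0.0, 0.999, 0.043, -0.0]
contact_force: [0.5, -0.3, 0.1]
width: 0.0003
gripper_force: 0.0
```

```bash
cat >> h.py <<'E'
def lenses(z=.087):
    p=vision.snapshot("wrist"); hsv=cv2.cvtColor(p["color"],cv2.COLOR_BGR2HSV)
    m=cv2.inRange(hsv,(130,60,60),(160,255,255)); n,l,s,c=cv2.connectedComponentsWithStats(m)
    L=sorted([ray(p,*c[i],z) for i in range(1,n) if s[i,4]>300],key=lambda q:-q[1]); print("lenses",L)
    if len(L)==2:
        d=L[1]-L[0]; pl=(L[0]+d*34/56)[:2]; th=np.radians(-87.26); R=np.array([[np.cos(th),-np.sin(th)],[np.sin(th),np.cos(th)]])
        print("dist",np.hypot(*d[:2]),"yaw rel",np.degrees(np.arctan2(d[1],d[0]))+87.26,"plate in press mm",R.T@(pl-[.5463,.0027])*1000)
    return p
E
python3 - <<'E'
from h import *
o=get_obs(); print(o["eef_pos"],o["contact_force"],o["torque"],o["width"],o["gripper_force"]); lenses()
E
```

```text
[0.5205 0.0691 0.1184] [ 0.4591 -0.3369  0.146 ] [-0.0055 -0.0039  0.0019] 0.00030197229142599316 0.0
lenses [array([0.5117, 0.1754, 0.087 ]), array([0.5166, 0.1203, 0.087 ])]
dist 0.05534286832206433 yaw rel 2.330406487394626 plate in press mm [-140.6194  -24.975 ]
```

Request:
{"op": "jog_arm", "data": {"hand": [0,0,0], "linear": [[0,0.8,0],[0,0,0],[0,0,0]], "angular": [[0,0,0],[0,0,0],[0,0,0]]}}

```text
time_s: 7.25
eef_pos: [0.5226, 0.0453, 0.1184]
tool_rot: [0.0, 0.999, 0.043, -0.0]
contact_force: [-0.5, -0.3, 0.5]
width: 0.0002
gripper_force: 0.0
```

```bash
python3 - <<'E'
from h import *
o=get_obs();T=o["eef_pos"]; print(T,o["contact_force"]); out=[]
for n in ["scene","side"]:
    p=vision.snapshot(n)
    c=proj(p,T-[0,0,.01]).astype(int); o0=c-[46,34]
    im=cv2.resize(p["color"][o0[1]:o0[1]+68,o0[0]:o0[0]+92],(800,592),interpolation=cv2.INTER_CUBIC)
    s=800/92
    for dz,col in [(0,(0,255,255)),(.022,(0,0,255))]:
        q=(proj(p,T-[0,0,dz])-o0+.5)*s; cv2.circle(im,tuple(int(v) for v in q),4,col,1)
    out.append(cv2.resize(im[:, 150:650],(400,474)))
cv2.imwrite("pics/c5.png",np.hstack(out))
E
```

```text
[0.5226 0.0453 0.1184] [-0.4548 -0.2843  0.5039]
```

View pics/c5.png

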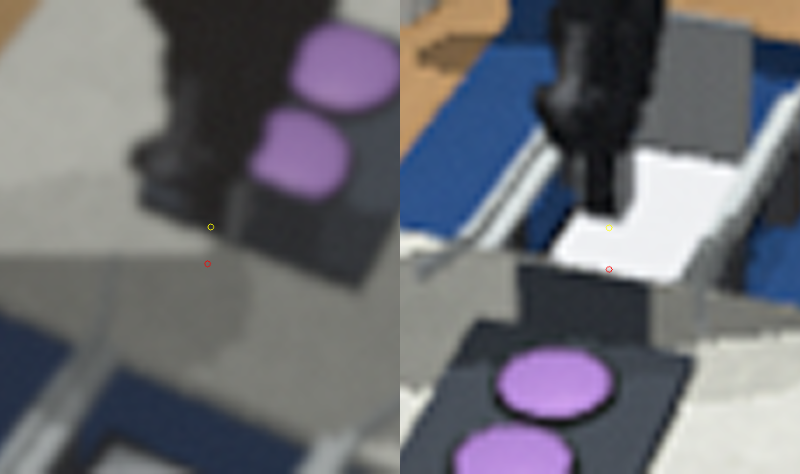

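Request:
{"op": "jog_arm", "data": {"hand": [0,0,0,0,0], "linear": [[0,0.5,0],[0,0,0.7],[0,0,0.7],[0,0,0],[0,0,0]], "angular": [[0,0,0],[0,0,0],[0,0,0],[0,0,0],[0,0,0]]}}

```text
time_s: 7.77
eef_pos: [0.5227, 0.0329, 0.0761]
tool_rot: [-0.0, 0.999, 0.045, -0.001]
contact_force: [-0.3, 0.5, -0.0]
width: 0.0003
gripper_force: 0.0
```

Request:
{"op": "jog_arm", "data": {"hand": [0,0], "linear": [[0,0,0.07],[0,0,0]], "angular": [[0,0,0],[0,0,0]]}}

```text
time_s: 7.93
eef_pos: [0.5245, 0.0326, 0.0754]
tool_rot: [-0.0, 0.999, 0.045, 0.001]
contact_force: [-0.4, -0.4, -0.4]
width: 0.0004
gripper_force: 0.0
```

Request:
{"op": "jog_arm", "data": {"hand": [0,0], "linear": [[0,0,0.07],[0,0,0]], "angular": [[0,0,0],[0,0,0]]}}

```text
time_s: 8.1
eef_pos: [0.5242, 0.032, 0.0729]
tool_rot: [0.0, 0.999, 0.044, 0.001]
contact_force: [0.1, -0.1, -0.1]
width: 0.0001
gripper_force: 0.0
```

Request:
{"op": "jog_arm", "data": {"hand": [0,0], "linear": [[0,0,0.08],[0,0,0]], "angular": [[0,0,0],[0,0,0]]}}

```text
time_s: 8.27
eef_pos: [0.5238, 0.0317, 0.07]
tool_rot: [0.0, 0.999, 0.044, 0.0]
contact_force: [-0.2, -0.2, 0.1]
width: 0.0002
gripper_force: 0.0
```

Request:
{"op": "jog_arm", "data": {"hand": [0,0], "linear": [[0,0,0.08],[0,0,0]], "angular": [[0,0,0],[0,0,0]]}}

```text
time_s: 8.43
eef_pos: [0.5236, 0.0317, 0.0673]
tool_rot: [0.0, 0.999, 0.044, -0.0]
contact_force: [-0.9, -0.6, -0.5]
width: 0.0003
gripper_force: 0.0
```

Request:
{"op": "jog_arm", "data": {"hand": [0,0], "linear": [[0,0,0.08],[0,0,0]], "angular": [[0,0,0],[0,0,0]]}}

```text
time_s: 8.6
eef_pos: [0.524, 0.0319, 0.0654]
tool_rot: [0.0, 0.999, 0.044, 0.0]
contact_force: [-1.4, -0.9, 4.7]
width: -0.0003
gripper_force: 2.1
```

Request:
{"op": "jog_arm", "data": {"hand": [0,0,0.5,0.5,0.5,0.5,0.5], "linear": [[0,0,-0.9],[0,0,-0.8],[0,0,-0.8],[0,-0.8,0],[0,-0.8,0],[0,0,0],[0,0,0]], "angular": [[0,0,0],[0,0,0],[0,0,0],[0,0,0],[0,0,0],[0,0,0],[0,0,0]]}}

```text
time_s: 9.18
eef_pos: [0.5193, 0.0813, 0.1404]
tool_rot: [-0.0, 0.999, 0.046, 0.0]
contact_force: [-0.3, -1.4, -0.1]
width: 0.0425
gripper_force: 0.0
```

```bash
python3 - <<'E'
from h import *
o=get_obs(); print(o["eef_pos"],yawy(o),np.abs(o["qvel"]).max(),o["contact_force"],o["width"]); lenses()
E
```

```text
[0.5193 0.0813 0.1404] -84.74813761117665 0.03439796858820012 [-0.318  -1.4417 -0.1458] 0.042486756061819994
lenses [array([0.5114, 0.1757, 0.087 ]), array([0.5172, 0.1207, 0.087 ])]
dist 0.05532077831181645 yaw rel 3.2588590536537083 plate in press mm [-140.9561  -24.6573]
```

Request:
{"op": "jog_arm", "data": {"hand": [0.5,0.5,0.5,0,0,0,0,0], "linear": [[0,0.03,0.8],[0,0,0.8],[0,0,0],[0,0,0],[0,0,0],[0,0,0],[0,0,0],[0,0,0]], "angular": [[0,0,0],[0,0,0],[0,0,0],[0,0,0],[0,0,0],[0,0,0],[0,0,0],[0,0,0]]}}

```text
time_s: 9.9
eef_pos: [0.5207, 0.079, 0.0936]
tool_rot: [0.0, 0.999, 0.044, 0.001]
contact_force: [-1.2, -0.2, 6.2]
width: 0.0015
gripper_force: 59.7
```

```bash
python3 - <<'E'
from h import *
o=get_obs(); print(o["eef_pos"],yawy(o),np.abs(o["qvel"]).max(),o["contact_force"],o["torque"],o["width"]); lenses()
E
```

```text
[0.5207 0.079  0.0936] -84.93460289590577 0.002907398187799904 [-1.2047 -0.2199  6.2108] [ 0.0742  0.2343 -0.0111] 0.0014765957124407132
lenses [array([0.5122, 0.1739, 0.087 ]), array([0.5174, 0.1189, 0.087 ])]
dist 0.05524650338661688 yaw rel 2.7079644850195166 plate in press mm [-139.1631  -24.3207]
```

Request:
{"op": "jog_arm", "data": {"hand": [0,0,0,0,0,0], "linear": [[0,0,-0.03],[0.24,0,0],[0.24,0,0],[0.24,0,0],[0,0,0],[0,0,0]], "angular": [[0,0,0],[0,0,0.2],[0,0,0.2],[0,0,0.2],[0,0,0],[0,0,0]]}}

```text
time_s: 10.45
eef_pos: [0.5421, 0.0808, 0.0936]
tool_rot: [-0.0, 1.0, 0.023, 0.001]
contact_force: [0.9, 0.4, 2.8]
width: 0.0013
gripper_force: 59.5
```

```bash
cat >> h.py <<'E'
TH=np.radians(-87.26); RP=np.array([[np.cos(TH),-np.sin(TH)],[np.sin(TH),np.cos(TH)]]); OP=np.array([.5463,.0027])
def st():
    o=get_obs(); print("t",o["time_s"],"tcp",o["eef_pos"],"press mm",RP.T@(o["eef_pos"][:2]-OP)*1000,"relyaw",yawy(o)+87.26,"F",o["contact_force"],"M",o["torque"],"w",o["width"],o["gripper_force"])
E
python3 - <<'E'
from h import *
st(); lenses()
E
```

```text
t 10.45 tcp [0.5421 0.0808 0.0936] press mm [-78.1735  -0.4266] relyaw -0.06077507455842124 F [0.8923 0.3925 2.7698] M [ 0.1458 -0.337   0.0064] w 0.001294421071628874 59.47062313556671
lenses [array([0.5377, 0.1759, 0.087 ]), array([0.5406, 0.1208, 0.087 ])]
dist 0.055223836907934046 yaw rel 0.2875176039347451 plate in press mm [-139.9311   -0.1846]
```

Request:
{"op": "jog_arm", "data": {"hand": [0,0,0,0,0,0,0,0], "linear": [[0,0.3,0],[0,0.5,0],[0,0.5,0],[0,0.5,0],[0,0.4,0],[0,0.3,0],[0,0,0],[0,0,0]], "angular": [[0,0,0],[0,0,0],[0,0,0],[0,0,0],[0,0,0],[0,0,0],[0,0,0],[0,0,0]]}}

```text
time_s: 11.17
eef_pos: [0.5458, 0.0034, 0.0936]
tool_rot: [0.001, 1.0, 0.022, 0.001]
contact_force: [2.4, -2.7, 3.4]
width: 0.0014
gripper_force: 60.4
```

```bash
python3 - <<'E'
from h import *
st(); lenses()
E
```

```text
t 11.1667 tcp [0.5458 0.0034 0.0936] press mm [-0.7481 -0.5025] relyaw -0.1828990865385549 F [ 2.438  -2.6957  3.4316] M [-0.4388 -0.6137 -0.073 ] w 0.0014041344506722723 60.400493144989014
lenses [array([0.5417, 0.0986, 0.087 ]), array([0.5444, 0.0434, 0.087 ])]
dist 0.05522382133232856 yaw rel 0.08990978608076716 plate in press mm [-62.4846   0.0554]
```

Request:
{"op": "jog_arm", "data": {"hand": [0,0,0,0,0,0,0,0,0,0], "linear": [[0,0.3,0],[0,0.5,0],[0,0.5,0],[0,0.5,0],[0,0.5,0],[0,0.5,0],[0,0.5,0],[0,0.4,0],[0,0,0],[0,0,0]], "angular": [[0,0,0],[0,0,0],[0,0,0],[0,0,0],[0,0,0],[0,0,0],[0,0,0],[0,0,0],[0,0,0],[0,0,0]]}}

```text
time_s: 12.05
eef_pos: [0.551, -0.1062, 0.0936]
tool_rot: [0.0, 1.0, 0.023, 0.001]
contact_force: [4.6, -1.5, 2.9]
width: 0.0015
gripper_force: 60.4
```

```bash
python3 - <<'E'
from h import *
st(); lenses()
E
```

```text
t 12.05 tcp [ 0.551  -0.1062  0.0936] press mm [108.9965  -0.5595] relyaw -0.12097527677234154 F [ 4.6244 -1.5084  2.9191] M [-0.2237 -0.8971 -0.1733] w 0.0014531725835355718 60.361921191215515
lenses [array([ 0.5472, -0.011 ,  0.087 ]), array([ 0.5497, -0.0661,  0.087 ])]
dist 0.05520637626688846 yaw rel -0.1064245873031382 plate in press mm [47.2232  0.1755]
```

Request:
{"op": "jog_arm", "data": {"hand": [0.2,0.2,0.2,0.2,0.2,0.2,0,0,0,0,0,0], "linear": [[0,0,0],[0,0,0],[0,0,-0.6],[0,0,-0.9],[0,0,-0.9],[0,-0.9,0],[0,-0.9,0],[0,-0.9,0],[0,-0.9,0],[0,-0.9,0],[0,-0.9,0],[0,0,0]], "angular": [[0,0,0],[0,0,0],[0,0,0],[0,0,0],[0,0,0],[0,0,0],[0,0,0],[0,0,0],[0,0,0],[0,0,0],[0,0,0],[0,0,0]]}}

```text
time_s: 13.1
eef_pos: [0.5396, 0.0636, 0.1649]
tool_rot: [-0.002, 1.0, 0.028, -0.001]
contact_force: [-1.1, 0.7, -0.2]
width: 0.0
gripper_force: 0.0
```

```bash
python3 - <<'E'
from h import *
st(); lenses()
p=look("side",["plate","flange_top"])
E
```

```text
t 13.1 tcp [0.5396 0.0636 0.1649] press mm [-61.134  -3.789] relyaw 0.45181047302364163 F [-1.0888  0.6608 -0.1703] M [ 0.045  0.009 -0.002] w 3.97781036606301e-05 0.0
lenses [array([ 0.5464, -0.0089,  0.087 ]), array([ 0.5486, -0.0642,  0.087 ])]
dist 0.055373910446584365 yaw rel -0.3790907790027944 plate in press mm [45.1763 -0.7148]
side plate [([0.5501, -0.0415, 0.0702], 0.64, [252.0, 205.0])]
side flange_top [([0.5524, -0.1097, 0.1141], 0.89, [259.0, 184.0])]
```

Request:
{"op": "jog_arm", "data": {"hand": [0,0,0,0,0,0], "linear": [[0.12,0,1],[0,0,1],[0,0,0.9],[0,0,0.15],[0,0,0],[0,0,0]], "angular": [[0,0,0.1],[0,0,0],[0,0,0],[0,0,0],[0,0,0],[0,0,0]]}}

```text
time_s: 13.8
eef_pos: [0.5462, 0.056, 0.0742]
tool_rot: [-0.0, 1.0, 0.019, -0.0]
contact_force: [-0.1, 0.5, 0.3]
width: 0.0004
gripper_force: 0.0
```

```bash
python3 - <<'E'
from h import *
st(); lenses()
E
```

```text
t 13.8 tcp [0.5462 0.056  0.0742] press mm [-53.2447   2.4596] relyaw -0.5317696831030219 F [-0.0742  0.5085  0.2798] M [-0.0065 -0.0287 -0.0362] w 0.0003626806830632397 0.0
lenses [array([ 0.5484, -0.009 ,  0.087 ]), array([ 0.5488, -0.0601,  0.087 ])]
dist 0.051078907434328885 yaw rel -2.2701098628720047 plate in press mm [42.7617  0.2819]
```

Request:
{"op": "jog_arm", "data": {"hand": [0,0,0,0,0,0,0,0], "linear": [[-0.08,0,0.07],[0,0.3,0],[0,0.3,0],[0,0.3,0],[0,0.3,0],[0,0.3,0],[0,0,0],[0,0,0]], "angular": [[0,0,-0.13],[0,0,0],[0,0,0],[0,0,0],[0,0,0],[0,0,0],[0,0,0],[0,0,0]]}}

```text
time_s: 14.52
eef_pos: [0.5457, 0.01, 0.0715]
tool_rot: [0.0, 1.0, 0.023, -0.0]
contact_force: [-0.4, -0.1, -0.9]
width: -0.0003
gripper_force: 0.0
```

```bash
python3 - <<'E'
from h import *
st(); p=look("side",["plate","flange_top"]);p=look("scene",["plate","flange_top"]) 
E
```

```text
t 14.5167 tcp [0.5457 0.01   0.0715] press mm [-7.3633 -0.2029] relyaw -0.05679986989593999 F [-0.4301 -0.1313 -0.946 ] M [-0.0203 -0.0166  0.0012] w -0.0003270280830335311 0.0
side plate [([0.5487, -0.0632, 0.0691], 0.94, [255.0, 202.0])]
side flange_top [([0.5569, -0.1306, 0.1175], 0.62, [260.0, 180.0])]
scene plate [([0.5453, -0.0628, 0.0692], 0.74, [289.0, 236.0])]
scene flange_top [([0.5522, -0.1314, 0.115], 0.55, [277.0, 246.0])]
```

Request:
{"op": "jog_arm", "data": {"hand": [0,0,0,0,0,0,0], "linear": [[0,0.12,0],[0,0.12,0],[0,0.12,0],[0,0.12,0],[0,0.08,0],[0,0,0],[0,0,0]], "angular": [[0,0,0],[0,0,0],[0,0,0],[0,0,0],[0,0,0],[0,0,0],[0,0,0]]}}

```text
time_s: 15.4
eef_pos: [0.5465, -0.006, 0.0715]
tool_rot: [0.0, 1.0, 0.024, -0.0]
contact_force: [-1.0, 0.2, 0.2]
width: -0.0
gripper_force: 0.2
```

Request:
{"op": "jog_arm", "data": {"hand": [0,0,0], "linear": [[0,0.06,0],[0,0.04,0],[0,0,0]], "angular": [[0,0,0],[0,0,0],[0,0,0]]}}

```text
time_s: 15.65
eef_pos: [0.5467, -0.0082, 0.0715]
tool_rot: [-0.0, 1.0, 0.024, 0.0]
contact_force: [1.2, 1.7, -0.4]
width: -0.0001
gripper_force: 0.9
```

Request:
{"op": "jog_arm", "data": {"hand": [0,0,0], "linear": [[0,0.05,0],[0,0.03,0],[0,0,0]], "angular": [[0,0,0],[0,0,0],[0,0,0]]}}

```text
time_s: 15.9
eef_pos: [0.5467, -0.0094, 0.0715]
tool_rot: [-0.001, 1.0, 0.025, 0.0]
contact_force: [-0.8, 5.2, -0.5]
width: -0.0001
gripper_force: 2.1
```

Request:
{"op": "jog_arm", "data": {"hand": [0,0,0], "linear": [[0,0.05,0],[0,0.03,0],[0,0,0]], "angular": [[0,0,0],[0,0,0],[0,0,0]]}}

```text
time_s: 16.15
eef_pos: [0.5465, -0.0097, 0.0715]
tool_rot: [-0.002, 1.0, 0.025, -0.0]
contact_force: [-1.8, 8.9, 0.5]
width: -0.0001
gripper_force: 3.9
```

Request:
{"op": "jog_arm", "data": {"hand": [0,0,0,0], "linear": [[0,0.07,0],[0,0.07,0],[0,0,0],[0,0,0]], "angular": [[0,0,0],[0,0,0],[0,0,0],[0,0,0]]}}

```text
time_s: 16.48
eef_pos: [0.5461, -0.0102, 0.0715]
tool_rot: [-0.004, 1.0, 0.027, -0.0]
contact_force: [-1.7, 16.1, -0.9]
width: -0.0
gripper_force: 7.2
```

```bash
python3 - <<'E'
from h import *
st(); p=look("side",["plate","flange_top"]);p=look("scene",["plate","flange_top","stop_edge"]) 
E
```

```text
t 16.4833 tcp [ 0.5461 -0.0102  0.0715] press mm [12.8489 -0.8295] relyaw 0.3291734507565991 F [-1.7142 16.1474 -0.9275] M [3.3731 0.5274 0.0082] w -4.930524371420988e-05 7.223024368286133
side plate [([0.5511, -0.0798, 0.0693], 0.69, [256.0, 200.0])]
side flange_top [([0.5562, -0.1503, 0.1185], 0.83, [262.0, 177.0])]
scene plate [([0.5462, -0.0842, 0.0709], 0.92, [285.0, 241.0])]
scene flange_top [([0.5535, -0.1503, 0.1148], 0.65, [274.0, 252.0])]
scene stop_edge [([0.5547, -0.1463, 0.116], 0.76, [275.0, 251.0]), ([0.2784, -0.3412, -0.0008], 0.34, [144.0, 281.0])]
```

Request:
{"op": "jog_arm", "data": {"hand": [0,0,0,1,1,1,1,1,1,1,1,1], "linear": [[0,-0.5,0],[0,-0.3,0],[0,0,-1],[-0.3,-0.2,-1],[-0.3,-0.2,-1],[-0.3,-0.2,-1],[-0.3,-0.2,-1],[-0.3,-0.2,-1],[-0.3,-0.2,-1],[-0.3,-0.2,-1],[-0.3,0,-1],[0,0,0]], "angular": [[0,0,0],[0,0,0],[0,0,0],[0,0,0],[0,0,0],[0,0,0],[0,0,0],[0,0,0],[0,0,0],[0,0,0],[0,0,0],[0,0,0]]}}

```text
time_s: 17.83
eef_pos: [0.4736, 0.0459, 0.3472]
tool_rot: [0.002, 1.0, 0.025, 0.004]
contact_force: [1.0, 0.2, 0.4]
width: 0.0857
gripper_force: 0.0
```

```bash
python3 - <<'E'
from h import *
st(); p=lenses(); cv2.imwrite("pics/w6.png",p["color"]); import pickle; pickle.dump(p,open("w6.pkl","wb"))
print(proj(p,[.5534,-.147,.115]))
s=look("side",["clip","clip_wings","bin"]); look("side",["clip","clip_wings"]); 
a=cv2.resize(s["color"][270:390,150:260],(440,480),interpolation=cv2.INTER_CUBIC)
c=proj(p,[.5534,-.147,.1]).astype(int); print(c)
x0,y0=max(0,c[0]-60),max(0,c[1]-80); b=cv2.resize(p["color"][y0:y0+160,x0:x0+120],(360,480),interpolation=cv2.INTER_CUBIC); print(x0,y0)
cv2.imwrite("pics/c6.png",np.hstack([a,b]))
E
```

```text
t 17.8333 tcp [0.4736 0.0459 0.3472] press mm [-46.6511 -70.5597] relyaw 0.09152132536812019 F [1.0328 0.156  0.4319] M [ 0.0398 -0.0654 -0.0234] w 0.08569179172401892 0.0
lenses [array([ 0.5471, -0.0481,  0.087 ]), array([ 0.5496, -0.1038,  0.087 ])]
dist 0.05570515175160243 yaw rel -0.14905004347323825 plate in press mm [84.6231 -1.7034]
[445.5211 114.4824]
side clip [([0.447, 0.4099, 0.0701], 0.79, [222.0, 310.0]), ([0.5508, -0.0485, 0.0904], 0.54, [253.0, 199.0])]
side clip_wings [([0.4427, 0.4098, 0.1006], 0.52, [223.0, 302.0]), ([0.4029, -0.527, -0.0027], 0.24, [327.0, 169.0])]
side bin [([0.4702, 0.4719, 0.0005], 0.65, [203.0, 347.0]), ([0.5517, -0.0792, 0.0711], 0.37, [256.0, 199.0]), ([0.3986, 0.2204, 0.069], 0.36, [268.0, 266.0])]
side clip [([0.4438, 0.4111, 0.0679], 0.6, [223.0, 312.0]), ([0.6754, 0.2246, 0.0704], 0.35, [177.0, 244.0])]
side clip_wings [([0.4396, 0.4107, 0.099], 0.66, [224.0, 303.0]), ([0.5516, 0.0068, -0.0025], 0.18, [246.0, 231.0])]
[439 114]
379 34
```

View pics/c6.png

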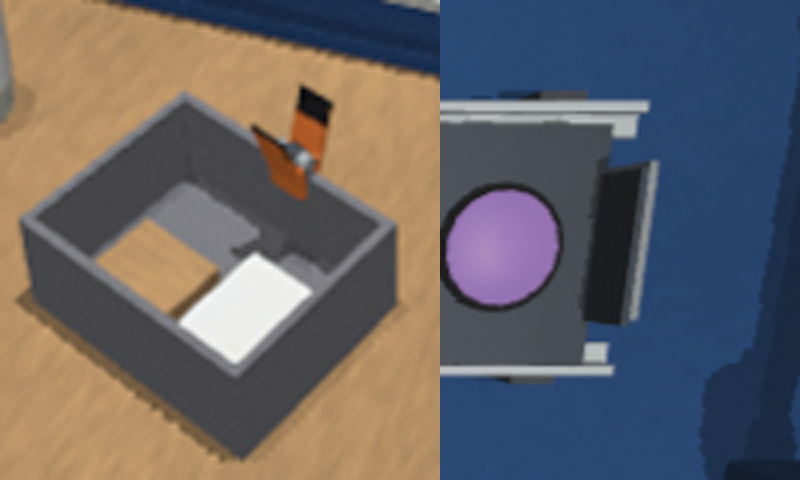

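```bash
python3 - <<'E'
from h import *
s=vision.snapshot("side"); g=lambda u,v,z: ray(s,150+(u-1.5)/4,270+(v-1.5)/4,z)[:2]
C=np.array([g(*q,.07) for q in [(183,93),(397,222),(240,372),(22,218)]]); print(C)
print("sides",[np.linalg.norm(C[i]-C[(i+1)%4]) for i in range(4)],"centre",C.mean(0))
ang=lambda d:np.degrees(np.arctan2(d[1],d[0])); print("x axis angle",ang(C[0]-C[1]),ang(C[3]-C[2]),"y",ang(C[3]-C[0]),ang(C[2]-C[1]))
print("hinge",g(303,158,.078))
w=look("wrist",["clip","clip_wings","bin"]); w=look("scene",["clip","clip_wings","bin"]); st()
E
```

```text
[[0.5329 0.3805]
 [0.3709 0.4289]
 [0.4097 0.5498]
 [0.571  0.5007]]
sides [np.float64(0.1690589058607258), np.float64(0.12693789113001697), np.float64(0.16854896532605523), np.float64(0.12605649391355417)] centre [0.4711 0.465 ]
x axis angle -16.646215503975142 -16.94273408631251 y 72.4299325222744 72.20512018594351
hinge [0.4378 0.4102]
wrist clip [([0.4419, 0.4081, 0.073], 0.78, [9.0, 176.0])]
wrist clip_wings [([0.5528, -0.151, 0.1167], 0.5, [454.0, 111.0])]
wrist bin [([0.4667, 0.4688, -0.0027], 0.71, [7.0, 149.0]), ([0.5466, 0.0017, 0.0019], 0.7, [310.0, 111.0])]
scene clip [([0.5537, -0.1441, 0.1175], 0.69, [275.0, 250.0]), ([0.4371, 0.4082, 0.0695], 0.67, [334.0, 121.0]), ([0.5484, -0.0473, 0.0877], 0.51, [293.0, 228.0])]
scene clip_wings [([0.4391, 0.4161, 0.1004], 0.59, [337.0, 113.0]), ([0.5468, 0.0141, 0.0732], 0.48, [304.0, 215.0])]
scene bin [([0.4678, 0.4682, -0.001], 0.69, [348.0, 131.0])]
t 18.6833 tcp [0.4719 0.0452 0.3415] press mm [-46.0253 -72.2369] relyaw 0.05335508192725058 F [ 0.1014 -0.5567  0.6373] M [ 0.0186 -0.0179  0.0608] w 0.0854522335294878 0.0
```

Request:
{"op": "jog_arm", "data": {"hand": [1,1,1,1,1,1,1,1,1,1,1,1], "linear": [[0,0,0.4],[0,0,0.4],[0,0,0.4],[0,0,0.4],[0,0,0.4],[-0.38,-0.94,0],[-0.38,-0.94,0],[-0.38,-0.94,0],[-0.38,-0.94,0],[-0.38,-0.94,0],[-0.38,-0.94,0],[-0.38,-0.94,0]], "angular": [[0,0,1],[0,0,1],[0,0,1],[0,0,1],[0,0,1],[0,0,0],[0,0,0],[0,0,0],[0,0,0],[0,0,0],[0,0,0],[0,0,0]]}}

```text
time_s: 19.68
eef_pos: [0.4549, 0.2431, 0.2805]
tool_rot: [-0.0, 0.989, -0.149, -0.002]
contact_force: [-0.5, 0.3, -0.6]
width: 0.0853
gripper_force: 0.0
```

Request:
{"op": "jog_arm", "data": {"hand": [1,1,1,1,1,1,1], "linear": [[-0.38,-0.94,0.4],[-0.38,-0.94,0.4],[-0.38,-0.94,0.4],[-0.38,-0.94,0.4],[-0.38,-0.94,0.4],[0,0,0],[0,0,0]], "angular": [[0,0,0],[0,0,0],[0,0,0],[0,0,0],[0,0,0],[0,0,0],[0,0,0]]}}

```text
time_s: 20.27
eef_pos: [0.4444, 0.339, 0.2392]
tool_rot: [0.001, 0.989, -0.146, -0.006]
contact_force: [-1.2, -0.1, -0.3]
width: 0.0854
gripper_force: 0.0
```

```bash
python3 - <<'E'
from h import *
o=get_obs(); print(o["eef_pos"],yawy(o),np.abs(o["qvel"]).max())
p=look("wrist",["clip","clip_wings"]); cv2.imwrite("pics/w7.png",p["color"]); import pickle; pickle.dump(p,open("w7.pkl","wb"))
E
```

```text
[0.4444 0.339  0.2392] -106.76277183212842 0.12808193928372916
wrist clip [([0.4393, 0.4073, 0.0724], 0.86, [216.0, 205.0])]
wrist clip_wings [([0.4413, 0.4121, 0.0977], 0.86, [206.0, 212.0]), ([0.4031, 0.2153, 0.0682], 0.55, [402.0, 185.0])]
```

View pics/w7.png

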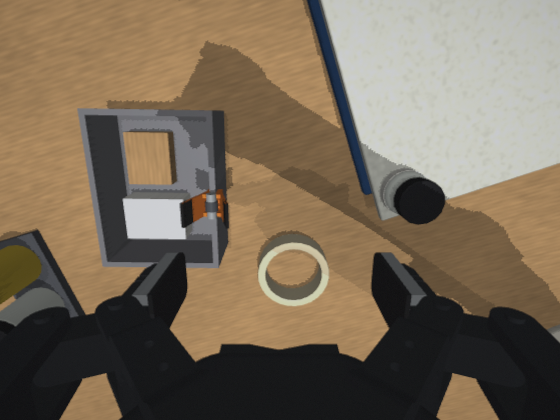

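```bash
cat >> h.py <<'E'
def clipz(p,z):
    hsv=cv2.cvtColor(p["color"],cv2.COLOR_BGR2HSV); m=cv2.inRange(hsv,(3,170,90),(13,255,255))
    n,l,s,c=cv2.connectedComponentsWithStats(m)
    for i in sorted(range(1,n),key=lambda i:-s[i,4])[:4]: print(s[i],c[i],ray(p,*c[i],z))
E
python3 - <<'E'
from h import *
import pickle; p=pickle.load(open("w7.pkl","rb"))
a,b=ray(p,223.5,111,.07),ray(p,219.5,266,.07); d=b-a; print("rim",a,b,np.linalg.norm(d),np.degrees(np.arctan2(d[1],d[0])))
print("hinge",ray(p,212,207,.08)); clipz(p,.085)
o=get_obs(); print(o["eef_pos"],yawy(o),np.abs(o["qvel"]).max())
q=look("wrist",["clip","clip_wings"])
E
```

```text
rim [0.5264 0.3685 0.07  ] [0.3709 0.4288 0.07  ] 0.16671840010881617 158.79216911200672
hinge [0.4406 0.4099 0.08  ]
[192 190  17  32 284] [198.3063 206.3838] [0.4463 0.4213 0.085 ]
[217 190   8  29 133] [219.9699 202.5489] [0.4438 0.3991 0.085 ]
[0.4478 0.3344 0.2403] -107.28497053493176 0.04334031311907155
wrist clip [([0.4414, 0.4079, 0.0745], 0.89, [212.0, 209.0])]
wrist clip_wings [([0.443, 0.4091, 0.0982], 0.65, [206.0, 215.0])]
```

Request:
{"op": "jog_arm", "data": {"hand": [1,1,1,1,1,1,1], "linear": [[-0.31,-0.79,0.6],[-0.31,-0.79,0.6],[-0.31,-0.79,0.6],[0,0,0.8],[0,0,0],[0,0,0],[0,0,0]], "angular": [[0,0,0],[0,0,0],[0,0,0],[0,0,0],[0,0,0],[0,0,0],[0,0,0]]}}

```text
time_s: 21.15
eef_pos: [0.4425, 0.4099, 0.1633]
tool_rot: [0.001, 0.988, -0.151, -0.005]
contact_force: [0.6, -0.1, 0.6]
width: 0.0853
gripper_force: 0.0
```

```bash
python3 - <<'E'
from h import *
p=look("wrist",["clip","clip_wings"]); clipz(p,.085)
q=look("wrist",["clip","clip_wings"])
look("side",["clip","clip_wings"]);
o=get_obs(); print(o["eef_pos"],yawy(o),o["tool_rot"],np.abs(o["qvel"]).max())
R=np.asarray(q["R"]); 
for X in [[.442,.4092,.078],[.442,.4092,.111]]: print(proj(q,X))
E
```

```text
wrist clip [([0.4416, 0.4064, 0.072], 0.95, [282.0, 203.0])]
wrist clip_wings [([0.4438, 0.4113, 0.0984], 0.89, [275.0, 213.0])]
[255 186  17  42 434] [262.2926 206.3018] [0.4473 0.4202 0.085 ]
[282 186  18  41 407] [290.2162 205.7248] [0.4415 0.4001 0.085 ]
[247 202   1   1   1] [247. 202.] [0.454  0.4301 0.085 ]
wrist clip [([0.44, 0.4097, 0.07], 0.69, [280.0, 205.0])]
wrist clip_wings [([0.4441, 0.4135, 0.0964], 0.86, [273.0, 212.0]), ([0.4659, 0.4682, -0.0017], 0.19, [217.0, 178.0])]
side clip [([0.4447, 0.4116, 0.0734], 0.85, [223.0, 310.0]), ([0.404, -0.5263, -0.0012], 0.24, [327.0, 168.0])]
side clip_wings [([0.4432, 0.4117, 0.0974], 0.72, [223.0, 303.0]), ([0.546, -0.0472, 0.0912], 0.67, [254.0, 199.0]), ([0.679, 0.2237, 0.0695], 0.33, [176.0, 243.0])]
[0.4409 0.4116 0.1627] -107.22754762767252 [ 0.0004  0.9887 -0.1498 -0.0055] 0.005773644639846189
[279.8704 205.322 ]
[279.9915 219.4832]
```

Request:
{"op": "jog_arm", "data": {"hand": [1,1,1,1,1], "linear": [[0.1,0,0.97],[0,0,0.97],[0,0,0.97],[0,0,0],[0,0,0]], "angular": [[0,0,0],[0,0,0],[0,0,0],[0,0,0],[0,0,0]]}}

```text
time_s: 22.02
eef_pos: [0.4414, 0.4096, 0.0736]
tool_rot: [0.002, 0.989, -0.15, -0.007]
contact_force: [0.1, -0.5, 0.7]
width: 0.0854
gripper_force: 0.0
```

```bash
python3 - <<'E'
from h import *
st(); p=look("wrist",["clip"]); clipz(p,.085); print(get_obs()["tool_rot"])
E
```

```text
t 22.0167 tcp [0.4414 0.4096 0.0736] press mm [-411.4661  -85.344 ] relyaw -19.950232797365203 F [ 0.1387 -0.4919  0.666 ] M [ 0.0541 -0.0274 -0.0148] w 0.08535004635523757 0.0
wrist clip [([0.4424, 0.4108, 0.073], 0.98, [274.0, 252.0])]
[ 282  220   48   76 1264] [298.0237 256.3014] [0.4426 0.3988 0.085 ]
[ 236  220   33   77 1177] [251.9932 256.5259] [0.4489 0.4196 0.085 ]
[232 257   1   1   1] [232. 257.] [0.4515 0.4286 0.085 ]
[-0.0001  0.9887 -0.1497 -0.005 ]
```

Request:
{"op": "jog_arm", "data": {"hand": [0,0,0,0,0,0,0,0], "linear": [[0,0,-0.05],[0,0,0],[0,0,0],[0,0,0],[0,0,0],[0,0,0],[0,0,0],[0,0,0]], "angular": [[0,0,0],[0,0,0],[0,0,0],[0,0,0],[0,0,0],[0,0,0],[0,0,0],[0,0,0]]}}

```text
time_s: 22.78
eef_pos: [0.4443, 0.4119, 0.0791]
tool_rot: [-0.001, 0.989, -0.15, -0.004]
contact_force: [-1.1, -1.5, 11.9]
width: 0.0221
gripper_force: 60.5
```

```bash
python3 - <<'E'
from h import *
st(); p=look("wrist",["clip"]); print(get_obs()["tool_rot"])
E
```

```text
t 22.7833 tcp [0.4443 0.4119 0.0791] press mm [-413.5983  -82.3222] relyaw -19.967667549387656 F [-1.1342 -1.5279 11.8929] M [-0.3546  0.263   0.0255] w 0.022105308695232837 60.506091713905334
wrist clip [([0.4413, 0.4086, 0.0703], 0.67, [285.0, 250.0])]
[-0.001   0.9887 -0.1498 -0.0044]
```

Request:
{"op": "jog_arm", "data": {"hand": [0,0,0,0,0,0,0,0], "linear": [[0,0,-0.5],[0,0,-0.9],[0,0,-0.9],[0,0,-0.9],[0,0,-0.9],[0,0,-0.9],[0,0,0],[0,0,0]], "angular": [[0,0,0],[0,0,0],[0,0,-1],[0,0,-1],[0,0,-1],[0,0,-1],[0,0,-1],[0,0,0]]}}

```text
time_s: 23.55
eef_pos: [0.4454, 0.4114, 0.2289]
tool_rot: [-0.002, 1.0, 0.025, -0.004]
contact_force: [-0.1, 0.1, -0.5]
width: 0.0218
gripper_force: 58.8
```

Request:
{"op": "jog_arm", "data": {"hand": [0,0,0,0,0,0,0,0,0,0,0,0], "linear": [[0.12,0.8,0],[0.12,0.8,0],[0.12,0.8,0],[0.12,0.8,0],[0.12,0.8,0],[0.12,0.8,0],[0.12,0.8,0],[0.12,0.8,0],[0.12,0.8,0],[0.12,0.8,0],[0.12,0.8,0],[0.12,0.8,0]], "angular": [[0,0,0],[0,0,0],[0,0,0],[0,0,0],[0,0,0],[0,0,0],[0,0,0],[0,0,0],[0,0,0],[0,0,0],[0,0,0],[0,0,0]]}}

```text
time_s: 24.55
eef_pos: [0.5005, 0.1237, 0.2246]
tool_rot: [0.0, 1.0, 0.023, -0.007]
contact_force: [-0.0, 0.0, -0.6]
width: 0.0218
gripper_force: 58.8
```

```bash
python3 - <<'E'
from h import *
st(); print(get_obs()["tool_rot"]); p=look("wrist",["clip","clip_wings"]); look("side",["clip","bin"])
E
```

```text
t 24.55 tcp [0.5005 0.1237 0.2246] press mm [-123.0037  -39.9553] relyaw -0.09648018080304155 F [-0.0284  0.0453 -0.5551] M [-0.0115 -0.0413  0.0092] w 0.021829476955732743 58.818538784980774
[ 0.0001  0.9997  0.0231 -0.0068]
wrist clip [([0.499, 0.1224, 0.2162], 0.72, [280.0, 249.0])]
wrist clip_wings [([0.5497, 0.004, 0.002], 0.22, [384.0, 134.0])]
side clip [([0.6947, 0.3809, 0.0005], 0.75, [143.0, 297.0]), ([0.5028, 0.1216, 0.2112], 0.5, [246.0, 196.0])]
side bin [([0.4722, 0.4712, 0.0017], 0.78, [202.0, 347.0])]
```

Request:
{"op": "jog_arm", "data": {"hand": [0,0,0,0,0,0,0,0,0,0,0,0], "linear": [[0.13,0.8,0],[0.13,0.8,0],[0.13,0.8,0],[0.13,0.8,0],[0.13,0.8,0],[0.13,0.8,0],[0.13,0.8,0],[0.13,0.8,0],[0.13,0.8,0],[0.13,0.8,0],[0,0.5,0],[0,0.2,0]], "angular": [[0,0,0],[0,0,0],[0,0,0],[0,0,0],[0,0,0],[0,0,0],[0,0,0],[0,0,0],[0,0,0],[0,0,0],[0,0,0],[0,0,0]]}}

```text
time_s: 25.85
eef_pos: [0.5531, -0.1355, 0.2246]
tool_rot: [0.0, 1.0, 0.023, -0.006]
contact_force: [-0.2, 0.2, -0.5]
width: 0.0219
gripper_force: 58.9
```

Request:
{"op": "jog_arm", "data": {"hand": [0,0], "linear": [[0,0,0],[0,0,0]], "angular": [[0,0,0],[0,0,0]]}}

```text
time_s: 26.02
eef_pos: [0.5531, -0.132, 0.2246]
tool_rot: [-0.001, 1.0, 0.025, -0.006]
contact_force: [-0.3, 0.0, 0.5]
width: 0.0218
gripper_force: 58.9
```

```bash
python3 - <<'E'
from h import *
st(); print(get_obs()["tool_rot"])
for i in range(2):
  p=look("wrist",["clip","stop_edge","flange_top"]); p=look("side",["clip","stop_edge","flange_top"]); p=look("scene",["clip","stop_edge","flange_top"])
E
```

```text
t 26.0167 tcp [ 0.5531 -0.132   0.2246] press mm [134.8724   0.3326] relyaw 0.10745055177980589 F [-0.3476  0.0305  0.4644] M [ 0.0113 -0.015   0.0107] w 0.021790101939413598 58.85851979255676
[-0.0008  0.9997  0.0248 -0.0061]
wrist clip [([0.5484, -0.1316, 0.2149], 0.85, [276.0, 253.0])]
wrist stop_edge [([0.5519, -0.15, 0.1156], 0.57, [299.0, 199.0]), ([0.5505, -0.0468, 0.0877], 0.41, [187.0, 187.0])]
wrist flange_top [([0.5541, -0.1493, 0.1176], 0.69, [299.0, 197.0])]
side clip [([0.5571, -0.1333, 0.211], 0.4, [260.0, 155.0])]
side stop_edge [([0.553, -0.1437, 0.1172], 0.92, [262.0, 179.0]), ([0.3138, 0.3631, -0.0024], 0.69, [281.0, 332.0])]
side flange_top [([0.5554, -0.1489, 0.1163], 0.69, [262.0, 178.0])]
scene clip [([0.545, 0.0064, 0.0011], 0.53, [301.0, 232.0]), ([0.5465, -0.1328, 0.2156], 0.42, [275.0, 221.0])]
scene stop_edge []
scene flange_top [([0.5554, -0.1492, 0.1136], 0.94, [275.0, 252.0])]
wrist clip [([0.5487, -0.137, 0.2144], 0.76, [283.0, 253.0])]
wrist stop_edge [([0.5538, -0.1491, 0.1097], 0.86, [296.0, 195.0])]
wrist flange_top [([0.5522, -0.1492, 0.1166], 0.62, [296.0, 199.0])]
side clip [([0.5528, -0.1346, 0.2134], 0.61, [262.0, 154.0])]
side stop_edge [([0.5558, -0.1455, 0.1143], 0.9, [262.0, 179.0])]
side flange_top [([0.5548, -0.1503, 0.1174], 0.61, [262.0, 177.0])]
scene clip [([0.5456, -0.1362, 0.2121], 0.65, [274.0, 222.0])]
scene stop_edge [([0.5568, -0.1469, 0.1163], 0.61, [276.0, 251.0])]
scene flange_top [([0.5542, -0.1491, 0.115], 0.62, [274.0, 252.0])]
```

Request:
{"op": "jog_arm", "data": {"hand": [0,0,0,0,0,0,0], "linear": [[0,0.45,0],[0,0,0.7],[0,0,0.7],[0,0,0.7],[0,0,0.45],[0,0,0],[0,0,0]], "angular": [[0,0,0],[0,0,0],[0,0,0],[0,0,0],[0,0,0],[0,0,0],[0,0,0]]}}

```text
time_s: 27.8
eef_pos: [0.5523, -0.1472, 0.148]
tool_rot: [-0.0, 1.0, 0.024, -0.007]
contact_force: [-0.1, -0.3, -0.1]
width: 0.0218
gripper_force: 58.9
```

```bash
python3 - <<'E'
from h import *
st(); print(get_obs()["tool_rot"])
for i in range(2):
  for n in ["wrist","side","scene"]: p=look(n,["clip","clip_wings","stop_edge","flange_top"])
st()
E
```

```text
t 27.8 tcp [ 0.5523 -0.1472  0.148 ] press mm [150.0207  -1.1279] relyaw 0.03485906277667539 F [-0.0887 -0.3283 -0.0762] M [-0.0063  0.0045  0.0494] w 0.021826061221805797 58.86002719402313
[-0.0003  0.9997  0.0242 -0.0066]
wrist clip [([0.5513, -0.1492, 0.1386], 0.7, [281.0, 248.0])]
wrist clip_wings [([0.5494, -0.1497, 0.1624], 0.63, [282.0, 273.0])]
wrist stop_edge [([0.5504, -0.1471, 0.1137], 0.88, [277.0, 232.0])]
wrist flange_top [([0.5534, -0.1508, 0.1169], 0.69, [284.0, 229.0])]
side clip [([0.5529, -0.1488, 0.1377], 0.46, [263.0, 173.0])]
side clip_wings [([0.5541, -0.1489, 0.1643], 0.6, [263.0, 166.0])]
side stop_edge [([0.5544, -0.1418, 0.1151], 0.76, [262.0, 179.0])]
side flange_top [([0.5568, -0.1516, 0.1165], 0.85, [262.0, 177.0]), ([0.3132, 0.3611, 0.0011], 0.38, [281.0, 331.0])]
scene clip [([0.5454, -0.1477, 0.1371], 0.41, [271.0, 245.0])]
scene clip_wings []
scene stop_edge [([0.5559, -0.1464, 0.1164], 0.56, [275.0, 251.0])]
scene flange_top [([0.5537, -0.1518, 0.1137], 0.71, [273.0, 253.0])]
wrist clip [([0.5484, -0.1471, 0.1427], 0.78, [277.0, 256.0])]
wrist clip_
[... 268 characters left out ...]
ngs [([0.5521, -0.1496, 0.1642], 0.42, [263.0, 166.0])]
side stop_edge [([0.5539, -0.1452, 0.1149], 0.64, [262.0, 179.0]), ([0.4744, 0.4727, 0.0024], 0.45, [201.0, 347.0])]
side flange_top [([0.5543, -0.1507, 0.1177], 0.81, [263.0, 177.0])]
scene clip [([0.5437, -0.1475, 0.1335], 0.55, [271.0, 245.0])]
scene clip_wings [([0.5468, 0.0117, 0.0712], 0.34, [304.0, 216.0])]
scene stop_edge [([0.5575, -0.1457, 0.1189], 0.62, [276.0, 250.0])]
scene flange_top [([0.5537, -0.1504, 0.1134], 0.85, [274.0, 252.0])]
t 29.3 tcp [ 0.5529 -0.1472  0.1485] press mm [150.0496  -0.6077] relyaw 0.044216735242770255 F [-0.8039 -0.024  -0.6757] M [-0.0478  0.0069 -0.0049] w 0.021694551755791217 58.859869837760925
```

Request:
{"op": "jog_arm", "data": {"hand": [0,0,0,0], "linear": [[0.07,0,0.1],[0,0,0.15],[0,0,0.15],[0,0,0]], "angular": [[0,0,0],[0,0,0],[0,0,0],[0,0,0]]}}

```text
time_s: 29.63
eef_pos: [0.5539, -0.1468, 0.1351]
tool_rot: [-0.0, 1.0, 0.024, -0.007]
contact_force: [-0.9, 0.6, -0.5]
width: 0.0219
gripper_force: 58.9
```

Request:
{"op": "jog_arm", "data": {"hand": [0,0,0,0], "linear": [[0,0,0.15],[0,0,0.15],[0,0,0.1],[0,0,0]], "angular": [[0,0,0],[0,0,0],[0,0,0],[0,0,0]]}}

```text
time_s: 29.97
eef_pos: [0.5545, -0.1471, 0.1243]
tool_rot: [-0.0, 1.0, 0.024, -0.006]
contact_force: [0.7, 1.0, 0.1]
width: 0.0218
gripper_force: 59.0
```

Request:
{"op": "jog_arm", "data": {"hand": [0,0], "linear": [[0,0,0.06],[0,0,0]], "angular": [[0,0,0],[0,0,0]]}}

```text
time_s: 30.13
eef_pos: [0.5547, -0.1471, 0.1241]
tool_rot: [-0.001, 1.0, 0.024, -0.006]
contact_force: [-4.3, 2.3, 13.1]
width: 0.022
gripper_force: 60.7
```

Request:
{"op": "jog_arm", "data": {"hand": [0,0], "linear": [[0,0,0.04],[0,0,0]], "angular": [[0,0,0],[0,0,0]]}}

```text
time_s: 30.3
eef_pos: [0.5547, -0.1472, 0.1239]
tool_rot: [-0.001, 1.0, 0.024, -0.005]
contact_force: [-7.8, 2.1, 21.0]
width: 0.0219
gripper_force: 61.9
```

Request:
{"op": "jog_arm", "data": {"hand": [0,0,0.8,0.8,0.8,0.8,0.8,0.8], "linear": [[0,0,-0.06],[0,0,0],[0,0,0],[0,0,0],[0,0,0],[0,0,0],[0,0,0],[0,0,0]], "angular": [[0,0,0],[0,0,0],[0,0,0],[0,0,0],[0,0,0],[0,0,0],[0,0,0],[0,0,0]]}}

```text
time_s: 30.97
eef_pos: [0.5546, -0.1471, 0.1231]
tool_rot: [-0.0, 1.0, 0.024, -0.006]
contact_force: [1.1, -0.2, -0.2]
width: 0.0685
gripper_force: 0.0
```

```bash
python3 - <<'E'
from h import *
st()
for n in ["wrist","side","scene"]: p=look(n,["clip","clip_wings"])
E
```

```text
t 30.9667 tcp [ 0.5546 -0.1471  0.1231] press mm [150.0452   1.128 ] relyaw 0.04419461075586639 F [ 1.135  -0.1668 -0.2251] M [ 0.0244 -0.025  -0.0154] w 0.06846335918665715 0.0
wrist clip [([0.5512, -0.15, 0.1184], 0.91, [283.0, 256.0])]
wrist clip_wings [([0.5574, -0.1476, 0.1444], 0.94, [278.0, 269.0])]
side clip [([0.554, -0.149, 0.1158], 0.65, [262.0, 178.0]), ([0.5529, -0.1491, 0.1185], 0.54, [263.0, 177.0])]
side clip_wings [([0.5525, -0.1463, 0.1438], 0.42, [263.0, 171.0])]
scene clip [([0.5503, -0.1491, 0.1177], 0.53, [273.0, 250.0])]
scene clip_wings [([0.5525, -0.1451, 0.1489], 0.56, [274.0, 242.0])]
```

Request:
{"op": "jog_arm", "data": {"hand": [1,1,1,1,1,1], "linear": [[0,0,-0.6],[0,0,-0.9],[0,0,-0.9],[0,-0.5,-0.9],[0,-0.9,0],[0,0,0]], "angular": [[0,0,0],[0,0,0],[0,0,0],[0,0,0],[0,0,0],[0,0,0]]}}

```text
time_s: 31.92
eef_pos: [0.5554, -0.0997, 0.2241]
tool_rot: [-0.002, 1.0, 0.027, -0.004]
contact_force: [-0.7, 1.0, -0.3]
width: 0.0856
gripper_force: 0.0
```

```bash
python3 - <<'E'
from h import *
st(); A={"clip":[],"clip_wings":[],"flange_top":[],"stop_edge":[]}
for k in range(4):
  for n in ["wrist","side","scene"]:
    p=vision.snapshot(n)
    for t in A:
      for q in vision.pinpoint(p,t):
        if q["conf"]>.4 and abs(q["position"][1]+.148)<.02 and abs(q["position"][0]-.5535)<.03: A[t].append(q["position"]); break
for t in A: print(t,len(A[t]),np.mean(A[t],0),np.std(A[t],0))
lenses(); st()
E
```

```text
t 31.9167 tcp [ 0.5554 -0.0997  0.2241] press mm [102.6986   4.231 ] relyaw 0.34451042890455597 F [-0.7353  1.0397 -0.2916] M [0.1059 0.0386 0.0496] w 0.0856010102905487 0.0
clip 11 [ 0.5517 -0.1494  0.1196] [0.0038 0.0014 0.0021]
clip_wings 12 [ 0.5531 -0.147   0.1455] [0.0016 0.002  0.0018]
flange_top 8 [ 0.5551 -0.1501  0.1154] [0.0025 0.0017 0.0016]
stop_edge 12 [ 0.5536 -0.1463  0.1153] [0.0019 0.0016 0.0021]
lenses [array([ 0.5478, -0.049 ,  0.087 ]), array([ 0.5502, -0.1046,  0.087 ])]
dist 0.0557015845037512 yaw rel -0.23833991673524224 plate in press mm [85.4827 -1.0941]
t 34.9667 tcp [ 0.5538 -0.1052  0.2223] press mm [108.0926   2.2934] relyaw 0.04339178755178352 F [-0.1784 -0.6334  0.3211] M [-0.0113 -0.0002 -0.0116] w 0.08532271550709139 0.0
```

Request:
{"op": "jog_arm", "data": {"hand": [0.9,0.9,0.9,0.9,0.9,0.9,0.9], "linear": [[-0.06,0.7,0],[0,0.7,0],[0,0,0.6],[0,0,0.6],[0,0,0.6],[0,0,0],[0,0,0]], "angular": [[0,0,0],[0,0,0],[0,0,0],[0,0,0],[0,0,0],[0,0,0],[0,0,0]]}}

```text
time_s: 35.55
eef_pos: [0.5526, -0.147, 0.1676]
tool_rot: [-0.0, 1.0, 0.024, -0.007]
contact_force: [0.4, 0.0, 0.6]
width: 0.0767
gripper_force: 0.0
```

```bash
python3 - <<'E'
from h import *
st()
E
```

```text
t 35.55 tcp [ 0.5526 -0.147   0.1676] press mm [149.8721  -0.8768] relyaw 0.03582446296260855 F [0.3735 0.0255 0.5525] M [ 0.0121 -0.067  -0.0305] w 0.07669077221844807 0.0
```

Request:
{"op": "jog_arm", "data": {"hand": [0.9,0.9,0.9,0,0,0,0,0,0,0], "linear": [[0.03,0,0.67],[0,0,0.67],[0,0,0],[0,0,0],[0,0,0],[0,0,0],[0,0,0],[0,0,0],[0,0,0],[0,0,0]], "angular": [[0,0,0],[0,0,0],[0,0,0],[0,0,0],[0,0,0],[0,0,0],[0,0,0],[0,0,0],[0,0,0],[0,0,0]]}}

```text
time_s: 36.38
eef_pos: [0.5554, -0.147, 0.1306]
tool_rot: [-0.0, 1.0, 0.024, -0.004]
contact_force: [-1.4, 1.2, 10.9]
width: 0.0211
gripper_force: 60.1
```

Request:
{"op": "jog_arm", "data": {"hand": [0,0,0], "linear": [[0,0,0.04],[0,0,0.04],[0,0,0]], "angular": [[0,0,0],[0,0,0],[0,0,0]]}}

```text
time_s: 36.63
eef_pos: [0.5556, -0.147, 0.1304]
tool_rot: [-0.001, 1.0, 0.024, -0.004]
contact_force: [-8.4, 3.6, 26.3]
width: 0.0215
gripper_force: 62.4
```

Request:
{"op": "jog_arm", "data": {"hand": [0.6,0.6,0.6,0.8,0.8,0.8], "linear": [[0,0,0.05],[0,0,0.05],[0,0,0.05],[0,0,0],[0,0,0],[0,0,0]], "angular": [[0,0,0],[0,0,0],[0,0,0],[0,0,0],[0,0,0],[0,0,0]]}}

```text
time_s: 37.13
eef_pos: [0.5536, -0.1472, 0.1209]
tool_rot: [-0.0, 1.0, 0.024, -0.006]
contact_force: [0.4, -0.4, 0.3]
width: 0.0686
gripper_force: 0.0
```

Request:
{"op": "jog_arm", "data": {"hand": [0.9,1,1,1,1,1,1], "linear": [[0,0,-0.3],[0,0,-0.9],[0,0,-0.9],[0,0,-0.9],[0,-0.7,-0.5],[0,-0.7,0],[0,0,0]], "angular": [[0,0,0],[0,0,0],[0,0,0],[0,0,0],[0,0,0],[0,0,0],[0,0,0]]}}

```text
time_s: 37.72
eef_pos: [0.5542, -0.1004, 0.2281]
tool_rot: [-0.002, 1.0, 0.027, -0.004]
contact_force: [-0.3, 1.1, -1.4]
width: 0.0852
gripper_force: 0.0
```

```bash
python3 - <<'E'
from h import *
st(); A={"clip":[],"clip_wings":[],"flange_top":[]}
for k in range(3):
  for n in ["wrist","side","scene"]:
    p=vision.snapshot(n)
    for t in A:
      for q in vision.pinpoint(p,t):
        if q["conf"]>.4 and abs(q["position"][1]+.148)<.02 and abs(q["position"][0]-.5535)<.03: A[t].append(q["position"]); break
for t in A: print(t,len(A[t]),np.mean(A[t],0),np.std(A[t],0))
lenses(); p=look("side",["bin","thinner","ink_pot","tape_roll","water_bottle"]); st()
E
```

```text
t 37.7167 tcp [ 0.5542 -0.1004  0.2281] press mm [103.3497   2.9491] relyaw 0.3252439262250135 F [-0.2975  1.0686 -1.4395] M [ 0.0483  0.0016 -0.0012] w 0.08522424412916335 0.0
clip 9 [ 0.5516 -0.1492  0.1146] [0.0028 0.0018 0.0019]
clip_wings 8 [ 0.5529 -0.1471  0.1414] [0.0015 0.0019 0.0021]
flange_top 6 [ 0.5551 -0.1505  0.1151] [0.0019 0.0015 0.0026]
lenses [array([ 0.5477, -0.0489,  0.087 ]), array([ 0.5502, -0.1046,  0.087 ])]
dist 0.05571765579306896 yaw rel -0.19610271344119212 plate in press mm [85.4644 -1.1374]
side bin [([0.4697, 0.4729, 0.0005], 0.85, [203.0, 348.0])]
side thinner [([0.68, 0.2258, 0.0701], 0.7, [175.0, 244.0])]
side ink_pot [([0.4007, 0.2203, 0.0718], 0.89, [268.0, 265.0])]
side tape_roll [([0.3133, 0.3598, -0.0001], 0.86, [281.0, 331.0])]
side water_bottle [([0.6934, 0.3776, -0.0017], 0.89, [144.0, 297.0])]
t 39.8667 tcp [ 0.5529 -0.1052  0.2262] press mm [108.0784   1.4259] relyaw 0.04467264746101307 F [-0.2167 -0.4368  0.4891] M [ 0.0361 -0.0535  0.0696] w 0.08552171519158869 0.0
```

Clip is now about 4 mm lower, level with the edge (z ≈ 0.1135–0.1146), upright and at the middle. The plate is home and everything else is in place, so I'm handing in.

```bash
python3 -c "
from h import *
print(r.job_done())"
```

```text
the job is handed in; nothing more can be done
None
```

I handed in the job at about 40 s. By camera and force readings, the plate is home and square against the stop, and the clip sits fully down over both edges near their middle. The lenses were not knowingly touched, and the four loose items I re-checked, plus the bin, are where they were (the squeegee and spare screen were not re-checked).

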